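# Draw the lamp mast out to its second stop and hold it for the lamp

## Robot

A 6-joint arm with a two-finger parallel gripper is mounted at the origin on a cart in front of the work surface, level with it; the furniture and walls round the work are solid. World frame = base frame: x ahead of the robot, y to its left, z up, the work surface at z = 0. Lengths are in mm, angles in rad, forces in N, time in s.
With the tool pointing down it reaches from about 300 to 775 mm from the base axis. Payload 14.6 kg.
Tool frame: the origin (TCP) lies between the finger pads, 19 mm behind the fingertips; this is the grasp point; z points along the fingers, y is the line along which they close (so a half turn about z gives the same grasp; the last joint's range is limited). The gripper opens to 94 mm and grips with 3 to 60 N. Pads are 16 mm wide; open, the fingers measure 119 mm over their backs; the gripper's body (75 mm by 177 mm) begins 78 mm behind the grasp point.
Start: joints at [-1.277, 0.3, 1.521, -0, 1.321, -0.067], TCP at [194.155, -514.581, 224.246] pointing down, gripper open.
Joint ranges: [-3.03, 3.03], [-0.79, 2.21], [0.23, 2.52], [-1.04, 4.18], [0, 3.07], [-2.55, 2.55]. Speed limits (rad/s): [2.22, 2.22, 2.57, 3.14, 3.14, 3.14].

## Interface

Orientations are given as [roll, pitch, yaw] about the fixed x, y, z axes, in that order (R = Rz(yaw) Ry(pitch) Rx(roll)).
In Python, from cell import manip gives the robot as it stands.
- The arm moves only by the tool jog_arm, never from a script. Its argument "series" is a list of rows, each a list of 7 numbers: the shift along the world's x, y, z as a fraction of full scale, then the turn, a rotation vector about the world's x, y, z as a fraction of full scale, then the closure, from 0 (fully open) to 1 (shut). In form: [[dx, dy, dz, wx, wy, wz, fingers], ...]. A call has 1 to 8 rows; each row is the pose to reach, as a shift and turn from the pose commanded when the call began; what a row does not reach only later rows make up. Full scale, the value 1, is 120 mm for a shift and 90 degrees for a turn. A row lasts 1/12 s, in which the tool goes at most 41.7 mm and 7.16 degrees, less where a joint would pass 70% of its speed; a pose out of reach is approached as far as the arm can. A call with a number of a shift or a turn outside -1 to 1 is refused whole. A call with a gripper value outside its range is refused whole. The fingers move at their own pace and stop on an object; "grip_force" is the grip in N (left out, the last holds). Time passes only in rows, so rows that repeat a pose let the fingers close. It gives the time, the measured TCP pose, the force, the opening and the grip force at its end, in the units of the state.
- manip.read_state(): the state, without advancing time (a new reading comes with each control period).
- manip.camera(name): name is "side" or "top" or "wrist"; returns a dict with "frame" (384x512x3 uint8, red, green, blue), "vfov" (degrees; the focal length in pixels is half the picture's height over the tangent of half this angle, whatever the lens; pixels are square), "cx", "cy" (the principal point, pixels), "R" (3x3) and "t" (3): a world point X has camera coordinates R X + t; the wrist camera has in their place "hand_eye" (4x4, takes a point from camera to tool coordinates, whose origin is the TCP and whose axes are the flange's). Camera axes: x right, y down, z forward; pixel columns grow to the right and rows downward; lengths in mm; the calibration is good to about 2 mm. A picture is of the moment at which its call begins: read the wrist's pose just before it. There is no depth.
- manip.sign_off(): hands the job in; it is judged then, once.
The state is a dict: "clock": time; "joints": joint angles; "qd": joint speeds; "effort": joint torques, N m; "eef_pos": TCP position; "eef_rot": TCP orientation; "wrist_force": force on the tool from outside, world axes, zero at the start; "moment": the same for the moment, N m; "finger_gap": finger opening in mm; "finger_force": force on a finger pad.
Only numpy, scipy, OpenCV 4.12 (cv2) and the standard library are available. Lean on these libraries where they do the work, as an engineer would, in place of code of your own. Each camera call takes 0.05 s, during which the arm holds its last target. There are 200 camera calls.

## Task

Get the bench mast ready for its work lamp. Swing the clamp lever fully shut over the mast's flange first, since the stiff mast would otherwise come up out of its socket; then squeeze the two release tabs on the grip head, draw the head up to the second of its three stops and ease the squeeze so that both tabs spring out and lock it there. Finish with the head still held in a light grip that does not press the tabs: you are steadying it while I screw the lamp on, so do not let go, and leave the other things lying as they are.

Things in the scene. Friction and masses are not known exactly. Their poses are not given: they have to be found in the camera images.
- mast_socket: Grey cast socket block bolted to the bench: 66 mm (its x) by 112 mm (its y) by 50 mm high, with 9 mm high ears out to y = -76 and +104 mm. Origin on the bench under the axis of the rectangular socket, z up. The mast stands at its origin; the clamp lever turns about an upright pin at (0, 46) mm.
- mast: Upright telescopic mast, loose in the socket: aluminium tube 30 (x) x 26 (y) mm, top 170 mm above the bench; its 48 x 60 x 8 mm flange rests on the block. Origin at the tube's foot, 4 mm above the bench when seated; axes as the block's. Three visible holes 40 mm apart in front and back wall are stops one to three, from below; the stowed hole is hidden in the socket. 0.6 kg.
- clamp_lever (a joint): Angle of the dark steel clamp lever on the block, rad: 0 = fully shut (at its end stop, nose over the mast's flange, arm along the block's +y); grows as it opens, anticlockwise from above; at 1.57 the arm points along the block's -x, to the robot. A stiff hinge that stays where it is left (about 1.5 N at the knob).
- clamp_knob (a point): Middle of the upright black knob at the end of the lever's arm: 18 mm thick, round, free from 67 to 98 mm above the bench; this point is 82 mm above it. z up, its y axis points from the hinge pin outward along the arm.
- clamp_hinge (a point): Point on the lever's upright hinge pin, at the height of clamp_knob; 90 mm from it.
- head_grip (a point): Middle of the grip head on the mast; axes as the mast's; 197 mm above the bench when stowed, 277 mm at the second stop. Head: black, 36 (x) x 56 (y) x 48 mm high. The two release tabs are ribbed pads, 25 wide, 30 high, mid front (-x) and back (+x) face, centred on this point: 50 mm over both when out, 40 mm fully squeezed. A lamp stud sticks out 18 mm on the -y side.
- mast_slide (a joint): How far the head is drawn up, m: 0 stowed (locked), first stop 0.040, second stop 0.080, third stop 0.120; end of travel 0.122. The locking pins have 2.5 mm of play up and down in each hole. The slide is stiff: about 7 N with the head's weight, 2 N more with the pins riding on the wall, and it stays where it is left.
- tab_front (a joint): How far the front tab is pressed in, m: 0 = out (its pin through a hole, locked), 0.003 or more = its pin clear of the hole or riding on the wall between holes, 0.005 = fully in. Spring: begins to yield at 12 N, fully in at 18 N. Both tabs must be in for the head to move.
- tab_back (a joint): The same for the back tab.
- lamp_head: The work lamp that goes on the stud later: black round lamp, 80 mm across, 38 mm high, lying lens up to the right of the block. Bystander. Origin at the middle of its underside.
- folding_rule: Folded wooden rule, 235 mm, lying behind the block. Bystander.
- tape_measure: Tape measure, 69 x 99 x 36 mm, to the right of the block. Bystander.
- pliers: Pliers, 169 mm, lying at the left. Bystander.

How it is judged:
By the outcome, as a careful person would: the job done as asked, in the order asked, and still so for the second after the job is handed in, while the arm keeps its last pose, push and grip.
It also fails if it takes over 48 s, if anything falls off the work surface, if the arm or the gripper's body presses on something with over 40 N, if the wrist force passes 120 N, or if a joint passes its speed limit or range.

## Working session

There is one attempt and no reset: what is moved stays moved. The work goes in short steps, Python scripts to look and compute and a tool call to move; the robot and the scene stay as the last step left them, time stands still between calls to the robot, and variables do not carry over. Pictures are saved under pics/ and viewed, at most 10 in all, crops included, and the job is handed in when it is done.

Besides the shell and the picture viewer there is one more tool, called after "Emit:" as a command line: name --pt "numbers of a row" for each row, then --argument value for the rest. jog_arm: Moves the arm, as the interface text tells. Its arguments: {"type":"object","properties":{"series":{"type":"array"},"grip_force":{"type":"number"}},"required":["series"]}

```bash
mkdir -p pics; ls; python3 - <<'E'
from cell import manip
import cv2,json
s=manip.read_state();print(s)
for n in("side","top"):
    c=manip.camera(n);cv2.imwrite(f"pics/{n}0.png",c["frame"][:,:,::-1])
    print(n,c["vfov"],c["cx"],c["cy"],c["R"],c["t"])
E
```

```text
pics
{'clock': 0.0, 'joints': array([-1.27656358e+00,  3.00493024e-01,  1.52156840e+00,  4.13087100e-06,
        1.32071024e+00, -6.66068841e-02]), 'qd': array([ 1.64844162e-03, -8.75384206e-05,  6.88399825e-04,  5.15153029e-04,
        7.23276920e-04,  7.17735348e-04]), 'effort': array([-2.01656170e-03, -5.31809127e+01, -3.52739024e+01,  7.07202265e-02,
        2.44248135e-02, -4.16735941e-05]), 'eef_pos': array([ 194.10821319, -514.35338188,  223.67965836]), 'eef_rot': array([-3.14041652e+00, -8.24646601e-05,  3.60838561e-01]), 'wrist_force': array([0.90661235, 0.15420246, 0.06739753]), 'moment': array([-0.05954157,  0.07535398,  0.03453939]), 'finger_force': 0.0, 'finger_gap': 93.7539545255119}
side 56.752171236959384 255.33789287605424 189.26990466541733 [[ 0.98851453 -0.14962337  0.0212575 ]
 [-0.04386596 -0.41867968 -0.90707392]
 [ 0.14461954  0.89572327 -0.42043432]] [-548.77739142  202.31459499  914.11001591]
top 55.94366852365392 257.47405108783903 188.65853253275392 [[-0.01315057 -0.99980149 -0.01496784]
 [-0.99764376  0.01412728 -0.06713674]
 [ 0.06733487  0.01404969 -0.99763151]] [  99.19620221  546.60051225 1177.42264197]
```

View pics/side0.png

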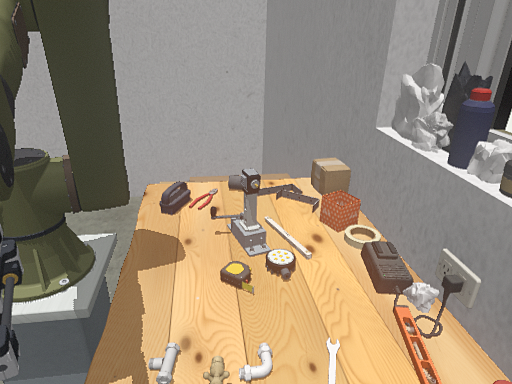

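View pics/top0.png

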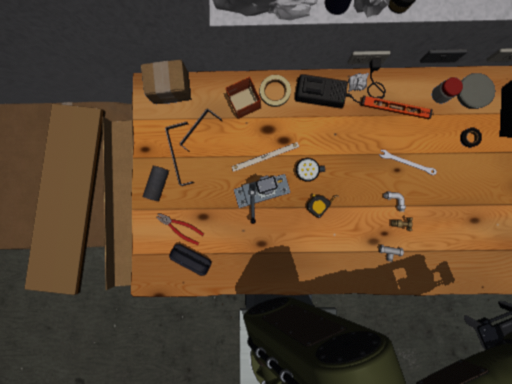

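The side view shows the mast with its head near (250,182) and the lever knob near (213,212). The top view shows the block near (263,190) and the knob near (252,218). I'll zoom in on both.

```bash
python3 - <<'E'
import cv2,numpy as np
a=cv2.imread("pics/side0.png")[160:265,190:330];b=cv2.imread("pics/top0.png")[150:230,220:340]
a=cv2.resize(a,(700,525),interpolation=cv2.INTER_CUBIC)
b=cv2.resize(b,(780,520),interpolation=cv2.INTER_CUBIC)
cv2.imwrite("pics/s1.png",a);cv2.imwrite("pics/t1.png",b)
E
```

```text
(no output)
```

View pics/s1.png

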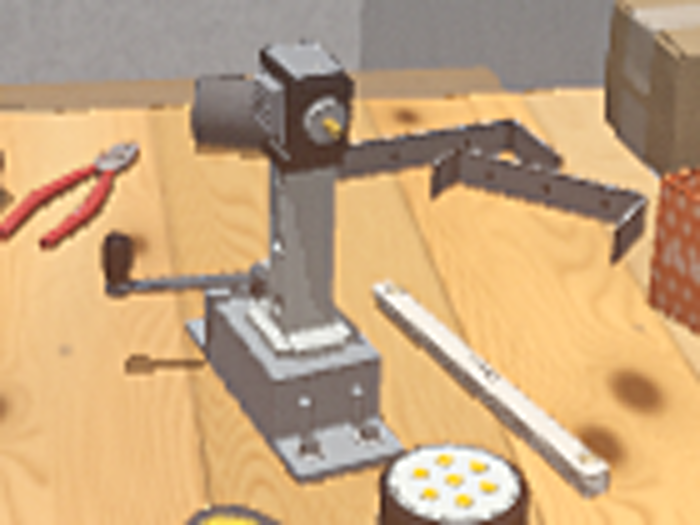

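View pics/t1.png

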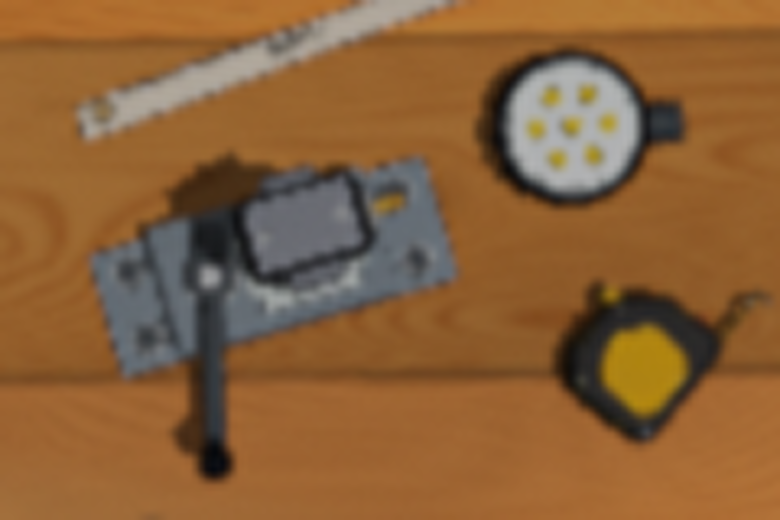

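The side crop shows the ear corners at about (290,472) and (400,443), the head top at (310,58) and the knob at (118,262). The top crop shows ear corners at (127,378), (92,257), (457,278) and (427,157), the pin at (209,278), the knob at (214,460) and the head top at (305,228). Stud is on the right (-y).

```bash
cat > h.py <<'E'
import numpy as np
from cell import manip
from scipy.optimize import least_squares
def proj(c,X):
    p=c["R"]@np.asarray(X,float)+c["t"]; f=c["frame"].shape[0]/2/np.tan(np.radians(c["vfov"])/2)
    return np.array([c["cx"],c["cy"]])+f*p[:2]/p[2]
def rz(a): return np.array([[np.cos(a),-np.sin(a),0],[np.sin(a),np.cos(a),0],[0,0,1]])
E
python3 - <<'E'
from h import *
T=manip.camera("top");S=manip.camera("side")
t=lambda u,v:np.array([220+(u+.5)/6.5-.5,150+(v+.5)/6.5-.5]); s=lambda u,v:np.array([190+u/5,160+v/5])
ob=[(T,(-33,104,9),t(127,378)),(T,(33,104,9),t(92,257)),(T,(-33,-76,9),t(457,278)),(T,(33,-76,9),t(427,157)),
(T,(0,0,221),t(305,228)),(T,(0,46,70),t(209,278)),
(S,(-33,-76,9),s(290,472)),(S,(33,-76,9),s(400,443)),(S,(0,0,221),s(310,58)),(S,(-33,-56,50),s(285,382)),(S,(33,-56,50),s(380,358))]
f=lambda p:np.concatenate([proj(c,rz(p[2])@np.array(X)+[p[0],p[1],0])-q for c,X,q in ob])
r=least_squares(f,[500,0,.3],loss="soft_l1");print(r.x,np.round(r.fun.reshape(-1,2),1)if 0 else np.round(f(r.x).reshape(-1,2),1))
p=r.x;h=rz(p[2])@np.array([0,46,82])+[p[0],p[1],0];print("hinge",h)
# knob
k=least_squares(lambda a:np.concatenate([proj(T,[h[0]+90*np.cos(a[0]),h[1]+90*np.sin(a[0]),98])-t(214,460),proj(S,[h[0]+90*np.cos(a[0]),h[1]+90*np.sin(a[0]),82])-s(118,262)]),[3.1])
a=k.x[0];print("knob dir",a,k.fun,h+90*np.array([np.cos(a),np.sin(a),0]),"lever ang",a-(p[2]+np.pi/2))
E
```

```text
[5.45257571e+02 6.45364351e+01 2.73104819e-01] [[-0.6  0.1]
 [-0.7 -0.2]
 [ 0.5  0.2]
 [-0.6 -0.1]
 [-0.2 -0.1]
 [ 0.2  0.1]
 [ 0.7  0. ]
 [ 0.3  0.5]
 [-2.1 -0.5]
 [-1.   1.6]
 [ 1.7  1.5]]
hinge [532.85033649 108.83158768  82.        ]
knob dir 3.181970507879441 [ 0.65473595  0.73311338 -1.04901265 -1.0545242 ] [442.92369322 105.19856818  82.        ] lever ang 1.3380693625085647
```

Emit:
jog_arm --pt "0.1 0.25 0.1 0 0 0.075 0" --pt "0.2 0.5 0.2 0 0 0.15 0" --pt "0.3 0.75 0.2 0 0 0.225 0" --pt "0.35 1 0.2 0 0 0.3 0"

```text
clock: 0.53
eef_pos: [236.8, -393.3, 248.5]
eef_rot: [3.141, 0.0, 0.838]
wrist_force: [0.6, 0.0, 0.5]
finger_gap: 94.2
finger_force: 0.0
```

Emit:
jog_arm --pt "0.1 0.25 0 0 0 0.075 0" --pt "0.2 0.5 0 0 0 0.15 0" --pt "0.3 0.75 0 0 0 0.225 0" --pt "0.35 1 0 0 0 0.3 0"

```text
clock: 0.87
eef_pos: [278.6, -273.1, 248.2]
eef_rot: [3.141, -0.0, 1.309]
wrist_force: [1.1, -0.2, 0.8]
finger_gap: 94.4
finger_force: 0.0
```

Emit:
jog_arm --pt "0.1 0.25 0 0 0 0.075 0" --pt "0.2 0.5 0 0 0 0.15 0" --pt "0.3 0.75 0 0 0 0.225 0" --pt "0.35 0.9 0 0 0 0.3 0" --pt "0.4 0.95 0 0 0 0.375 0"

```text
clock: 1.28
eef_pos: [326.4, -158.4, 248.4]
eef_rot: [3.141, 0.0, 1.9]
wrist_force: [-0.1, -0.6, 0.8]
finger_gap: 93.6
finger_force: 0.0
```

Emit:
jog_arm --pt "0.1 0.25 0 0 0 0.075 0" --pt "0.2 0.5 0 0 0 0.15 0" --pt "0.3 0.75 0 0 0 0.225 0" --pt "0.35 0.9 0 0 0 0.3 0" --pt "0.4 0.95 0 0 0 0.375 0"

```text
clock: 1.7
eef_pos: [374.4, -44.4, 248.3]
eef_rot: [3.141, -0.0, 2.49]
wrist_force: [0.1, 0.2, 0.8]
finger_gap: 94.3
finger_force: 0.0
```

Emit:
jog_arm --pt "0.1 0.25 0 0 0 0.075 0" --pt "0.2 0.5 0 0 0 0.15 0" --pt "0.3 0.75 0 0 0 0.225 0" --pt "0.35 0.85 0 0 0 0.3 0" --pt "0.35 0.85 0 0 0 0.375 0" --pt "0.35 0.85 0 0 0 0.43 0" --pt "0.35 0.85 0 0 0 0.43 0"

```text
clock: 2.28
eef_pos: [416.1, 55.7, 248.1]
eef_rot: [-3.142, -0.0, -3.121]
wrist_force: [0.6, -0.3, -0.5]
finger_gap: 94.1
finger_force: 0.0
```

```bash
python3 - <<'E'
from h import *
import cv2
s=manip.read_state();c=manip.camera("wrist");print(s["eef_pos"],s["eef_rot"],c["hand_eye"],c["vfov"],c["cx"],c["cy"])
cv2.imwrite("pics/w0.png",c["frame"][:,:,::-1]);np.save("w0.npy",dict(p=s["eef_pos"],r=s["eef_rot"],he=c["hand_eye"],v=c["vfov"],cx=c["cx"],cy=c["cy"]),allow_pickle=True)
E
```

```text
[416.10944196  55.72433655 248.10367864] [-3.14153800e+00 -3.33020525e-04 -3.12148476e+00] [[ 3.81140085e-04 -9.70030504e-01 -2.42982873e-01  7.04699897e+01]
 [ 9.99999589e-01  1.69722165e-04  8.91026796e-04  8.03003790e-02]
 [-8.23083593e-04 -2.42983112e-01  9.70030169e-01 -1.60546105e+02]
 [ 0.00000000e+00  0.00000000e+00  0.00000000e+00  1.00000000e+00]] 70.74472200179642 256.6338874418376 192.28940287656414
```

View pics/w0.png

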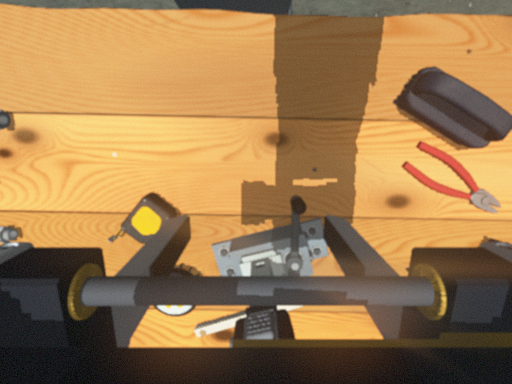

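The wrist picture shows the knob top at (298,203) and the hinge pin at about (295,268). The ear corners are near (214,243) and (322,220), and the head sits behind the gripper bar.

```bash
cat >> h.py <<'E'
from scipy.spatial.transform import Rotation as Ro
def wproj_inv(d,uv,z):
    f=192/np.tan(np.radians(d["v"])/2); r=np.array([(uv[0]-d["cx"])/f,(uv[1]-d["cy"])/f,1])
    R=Ro.from_euler("xyz",d["r"]).as_matrix(); o=R@d["he"][:3,3]+d["p"]; w=R@d["he"][:3,:3]@r
    return o+w*(z-o[2])/w[2]
E
python3 - <<'E'
from h import *
d=np.load("w0.npy",allow_pickle=True).item()
for n,uv,z in[("knob",(298,203),98),("pin",(295,268),72),("earR",(214,243),9),("earL",(322,220),9)]:print(n,wproj_inv(d,uv,z).round(1))
for X in[(-33,-76,9),(-33,104,9)]:print((rz(.273)@np.array(X)+[545.3,64.5,0]).round(1))
import cv2
im=cv2.imread("pics/w0.png")[185:285,205:335];cv2.imwrite("pics/w0c.png",cv2.resize(im,(780,600),interpolation=cv2.INTER_CUBIC))
E
```

```text
knob [435.6 106.   98. ]
pin [536.5 111.5  72. ]
earR [530.6  -9.7   9. ]
earL [488.2 159.9   9. ]
[534.  -17.6   9. ]
[485.5 155.8   9. ]
```

View pics/w0c.png

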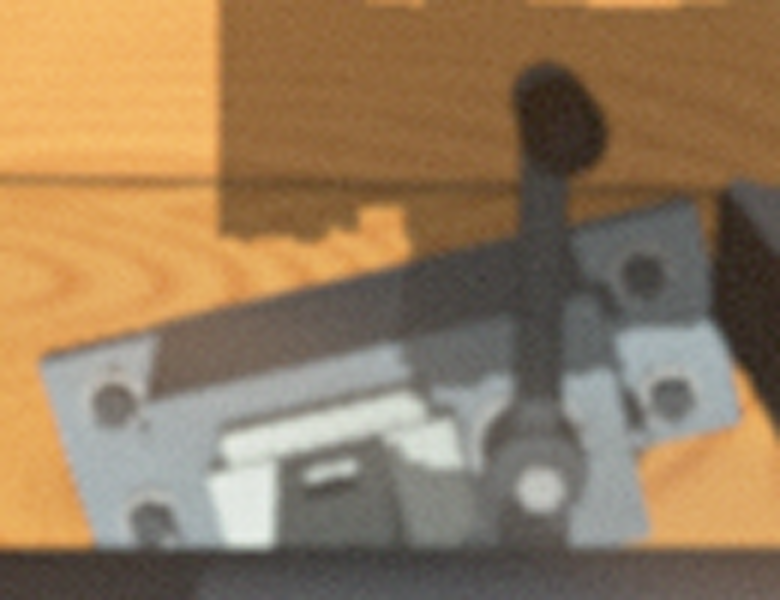

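Emit:
jog_arm --pt "0.1 0.2 0 0 0 0 0.4" --pt "0.21 0.42 -0.1 0 0 0 0.4" --pt "0.21 0.42 -0.4 0 0 0 0.4" --pt "0.21 0.42 -0.65 0 0 0 0.4"

```text
clock: 2.67
eef_pos: [441.6, 106.6, 169.1]
eef_rot: [3.141, 0.001, -3.129]
wrist_force: [0.9, -0.0, -1.0]
finger_gap: 70.9
finger_force: 0.0
```

Emit:
jog_arm --pt "0 0 -0.25 0 0 0 0.4" --pt "0 0 -0.5 0 0 0 0.4" --pt "0 0 -0.66 0 0 0 0.4" --pt "0 0 -0.66 0 0 0 0.4"

```text
clock: 3.0
eef_pos: [439.5, 105.3, 87.8]
eef_rot: [-3.141, -0.006, -3.13]
wrist_force: [0.0, -0.4, -0.3]
finger_gap: 56.3
finger_force: 0.0
```

Emit:
jog_arm --pt "0 0 0 0 0 0 1" --pt "0 0 0 0 0 0 1" --pt "0 0 0 0 0 0 1" --pt "0 0 0 0 0 0 1" --pt "0 0 0 0 0 0 1" --pt "0 0 0 0 0 0 1" --grip_force 8

```text
clock: 3.5
eef_pos: [441.6, 105.9, 91.6]
eef_rot: [3.141, 0.001, -3.127]
wrist_force: [-0.6, 1.5, 1.1]
finger_gap: 19.7
finger_force: 0.7
```

```bash
python3 - <<'E'
import numpy as np
P=lambda a:90*np.array([np.cos(a),np.sin(a)])
for a0,n in((3.186,7),(2.486,8)):
    for i in range(1,n+1):
        a=a0-.1*i;print(a.__round__(3),((P(a)-P(a0))/120).round(3),round(-.1*i/(np.pi/2),3))
E
```

```text
3.086 [0.    0.075] -0.064
2.986 [0.008 0.15 ] -0.127
2.886 [0.024 0.223] -0.191
2.786 [0.046 0.294] -0.255
2.686 [0.076 0.363] -0.318
2.586 [0.112 0.429] -0.382
2.486 [0.155 0.491] -0.446
2.386 [0.049 0.057] -0.064
2.286 [0.103 0.109] -0.127
2.186 [0.162 0.155] -0.191
2.086 [0.225 0.195] -0.255
1.986 [0.292 0.229] -0.318
1.886 [0.362 0.256] -0.382
1.786 [0.434 0.275] -0.446
1.686 [0.508 0.288] -0.509
```

Emit:
jog_arm --pt "0 0 0 0 0 0 1" --pt "0 0 0 0 0 0 1" --grip_force 10

```text
clock: 3.67
eef_pos: [441.6, 105.9, 91.5]
eef_rot: [3.141, 0.001, -3.126]
wrist_force: [-1.3, 0.8, 4.8]
finger_gap: 17.2
finger_force: 10.0
```

Emit:
jog_arm --pt "0 0.075 0 0 0 -0.064 1" --pt "0.008 0.15 0 0 0 -0.127 1" --pt "0.024 0.223 0 0 0 -0.19 1" --pt "0.046 0.294 0 0 0 -0.255 1" --pt "0.076 0.363 0 0 0 -0.318 1" --pt "0.112 0.429 0 0 0 -0.382 1" --pt "0.155 0.491 0 0 0 -0.446 1" --pt "0.155 0.491 0 0 0 -0.446 1"

```text
clock: 4.33
eef_pos: [460.5, 166.0, 91.4]
eef_rot: [3.141, -0.0, 2.45]
wrist_force: [-2.7, 3.5, 7.3]
finger_gap: 17.2
finger_force: 10.0
```

Emit:
jog_arm --pt "0.049 0.057 0 0 0 -0.064 1" --pt "0.103 0.109 0 0 0 -0.127 1" --pt "0.162 0.155 0 0 0 -0.19 1" --pt "0.225 0.195 0 0 0 -0.255 1" --pt "0.292 0.229 0 0 0 -0.318 1" --pt "0.362 0.256 0 0 0 -0.382 1" --pt "0.362 0.256 0 0 0 -0.4 1"

```text
clock: 4.92
eef_pos: [504.4, 196.9, 91.5]
eef_rot: [3.14, -0.002, 1.823]
wrist_force: [-0.6, 8.2, 5.7]
finger_gap: 17.4
finger_force: 10.0
```

Emit:
jog_arm --pt "0.02 0.005 0 0 0 0 1" --pt "0.035 0.01 0 0 0 0 1" --pt "0.035 0.01 0 0 0 0 1" --grip_force 15

```text
clock: 5.17
eef_pos: [507.6, 197.7, 91.4]
eef_rot: [3.141, -0.002, 1.828]
wrist_force: [-1.3, 8.1, 5.0]
finger_gap: 16.9
finger_force: 15.0
```

Emit:
jog_arm --pt "0.015 0.013 0 0 0 0 1" --pt "0.03 0.017 0 0 0 0 1" --pt "0.03 0.017 0 0 0 0 1"

```text
clock: 5.42
eef_pos: [508.8, 198.4, 91.0]
eef_rot: [-3.134, -0.0, 1.829]
wrist_force: [-22.3, -3.4, 17.4]
finger_gap: 17.2
finger_force: 15.0
```

Emit:
jog_arm --pt "0.015 0.004 0 0 0 0 1" --pt "0.03 0.008 0 0 0 0 1" --pt "0.03 0.008 0 0 0 0 1"

```text
clock: 5.67
eef_pos: [511.4, 199.1, 90.8]
eef_rot: [-3.132, -0.0, 1.829]
wrist_force: [-29.2, -6.5, 22.5]
finger_gap: 22.3
finger_force: 15.0
```

Emit:
jog_arm --pt "-0.02 -0.006 0 0 0 0 0.5" --pt "-0.02 -0.006 0 0 0 0 0.5" --pt "-0.02 -0.006 0 0 0 0 0.5" --pt "-0.02 -0.006 0 0 0 0 0.5"

```text
clock: 6.0
eef_pos: [512.6, 198.9, 91.0]
eef_rot: [3.141, 0.0, 1.828]
wrist_force: [-0.3, -0.1, 0.3]
finger_gap: 45.1
finger_force: 0.0
```

Emit:
jog_arm --pt "-0.02 -0.006 0.3 0 0 0 0.2" --pt "-0.02 -0.006 0.6 0 0 0 0" --pt "-0.02 -0.006 0.9 0 0 0 0" --pt "-0.02 -0.006 1 0 0 0 0" --pt "-0.02 -0.006 1 0 0 0 0"

```text
clock: 6.42
eef_pos: [511.3, 198.5, 214.7]
eef_rot: [3.135, -0.0, 1.828]
wrist_force: [-0.3, -0.1, -0.2]
finger_gap: 76.8
finger_force: 0.0
```

Emit:
jog_arm --pt "0 0 0.3 0 0 0 0" --pt "0 0 0.6 0 0 0 0" --pt "0 0 0.6 0 0 0 0"

```text
clock: 6.67
eef_pos: [511.4, 198.6, 288.5]
eef_rot: [3.134, -0.0, 1.828]
wrist_force: [0.3, -0.2, 1.1]
finger_gap: 93.7
finger_force: 0.0
```

```bash
python3 - <<'E'
from h import *
import cv2
s=manip.read_state();c=manip.camera("wrist");t=manip.camera("top")["frame"];print(s["eef_pos"],s["eef_rot"],s["joints"])
np.save("w1.npy",dict(p=s["eef_pos"],r=s["eef_rot"],he=c["hand_eye"],v=c["vfov"],cx=c["cx"],cy=c["cy"]),allow_pickle=True)
a=c["frame"]
b=manip.camera("side")["frame"][160:265,190:330]
o=np.zeros((600,800,3),np.uint8);o[:384,:512]=a;o[384:594,:280]=cv2.resize(b,(280,210));o[384:592,300:612]=cv2.resize(t[150:230,220:340],(312,208))
cv2.imwrite("pics/w1.png",o[:,:,::-1])
E
```

```text
[511.4111495  198.61146249 288.45675666] [ 3.13381460e+00 -3.58127715e-04  1.82795506e+00] [ 3.03671319e-01  2.51455976e-01  1.43387726e+00 -3.94314372e-06
  1.44847313e+00  4.65144404e-02]
```

View pics/w1.png

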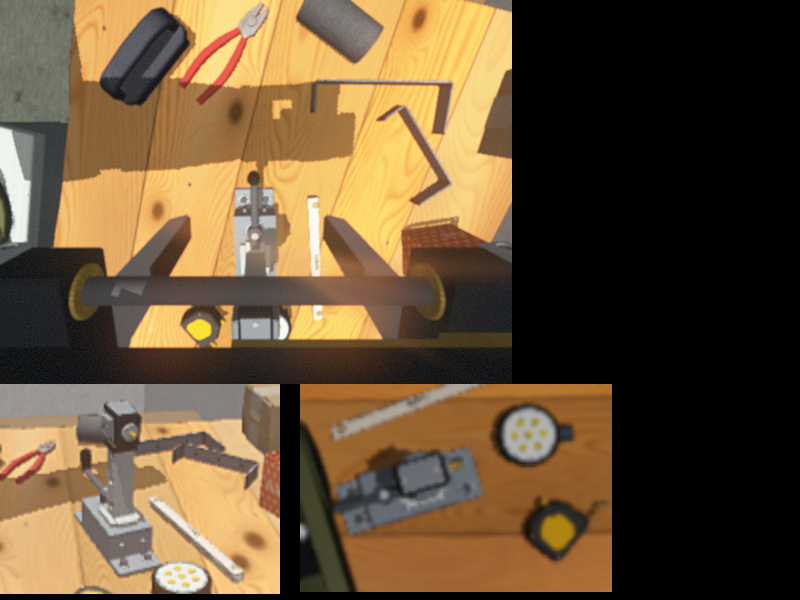

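The wrist view shows the lever straight along the block, with the knob at (253,178) and the pin at (254,236), so it is shut. The head top spans columns 233–278 near row 328.

```bash
python3 - <<'E'
from h import *
d=np.load("w1.npy",allow_pickle=True).item()
B=rz(.273)
for n,uv,z in[("knob",(253.5,178),98),("pin",(254,236),72),("blockmid",(254,190),9),("head",(255.5,328),221)]:
    w=wproj_inv(d,uv,z);print(n,w.round(1),(B.T@(w-[545.3,64.5,0])).round(1))
import cv2
g=cv2.imread("pics/w1.png")[300:345,200:310].mean(2)
print(g[15:45:6].round().astype(int)[:, ::2])
E
```

```text
knob [508.2 200.2  98. ] [  0.9 140.6  98. ]
pin [532.4 110.1  72. ] [-0.2 47.4 72. ]
blockmid [518.3 163.9   9. ] [  0.8 103.    9. ]
head [542.6  77.2 221. ] [  0.8  13.  221. ]
[[118  96 101  99  94  81  62  49  53  50  57  85 129 157 170 170 113  63
   64  51  57  53  49  54  47  56  55  54  58  54  52  57  50  42  57  49
   52  65  70  84 114  74  59  58  71  96 152 171 158 188 193 189 196 191
  195]
 [180 178 168 136 106 102  91  84  62  50  99 159 132 159 165 165 122 129
  147  97 136 172 175 175 170 173 162 158 165 164 173 171 173 170 179 118
   89 149 140 128 238 249 233 164  57 128 174 158 196 194 198 191 195 193
  192]
 [176 175 175 173 178 162 106  96 110  86 108 166 169 171 170 168 154 170
  171 108 109 170 171 176 172 170 174 184 189 173 174 171 172 170 174 121
   81 163 167 144 179 244 248 247 171  77 154 189 195 195 198 194 189 198
  190]
 [177 177 175 173 177 153 101  95  92  95 163 171 170 167 166 165 145 167
  175 112  98 174 173 171 171 171 172 172 172 172 172 172 171 171 174 122
   78 161 170 137 239 249 248 229 121 141 196 196 195 187 195 196 184 192
  196]
 [161 136 106  99  96 102 100 111 139 168 169 168 168 169 166 167 115 106
  113  84  72 109 109 113 107 111 111 111 109 108 112 109 110 110 109  91
   74 105 108 129 167 161 111  66  94 123 132 129 129 134 125 133 133 126
  121]]
```

Emit:
jog_arm --pt "0.07 -0.25 0 0 0 0 0" --pt "0.13 -0.5 0 0 0 0 0" --pt "0.2 -0.75 0 0 0 0 0" --pt "0.26 -1 0 0 0 0 0" --pt "0.26 -1 0 0 0 0 0"

```text
clock: 7.23
eef_pos: [541.6, 74.1, 280.6]
eef_rot: [-3.138, 0.0, 1.824]
wrist_force: [0.5, -0.2, -1.0]
finger_gap: 94.2
finger_force: 0.0
```

Emit:
jog_arm --pt "0.027 -0.118 0 0 0 0 0" --pt "0.027 -0.118 -0.2 0 0 0 0" --pt "0.027 -0.118 -0.4 0 0 0 0" --pt "0.027 -0.118 -0.4 0 0 0 0"

```text
clock: 7.57
eef_pos: [542.4, 64.0, 229.0]
eef_rot: [-3.133, -0.002, 1.828]
wrist_force: [-0.5, -0.6, -0.5]
finger_gap: 94.1
finger_force: 0.0
```

```bash
python3 - <<'E'
from h import *
import cv2
s=manip.read_state();c=manip.camera("wrist");print(s["eef_pos"],s["eef_rot"])
b=manip.camera("side")["frame"][130:235,190:330]
o=np.zeros((594,800,3),np.uint8);o[:384,:512]=c["frame"];o[384:594,:280]=cv2.resize(b,(280,210))
cv2.imwrite("pics/w2.png",o[:,:,::-1])
E
```

```text
[542.40959024  63.98902703 229.03083389] [-3.13257099e+00 -1.91675116e-03  1.82761222e+00]
```

View pics/w2.png

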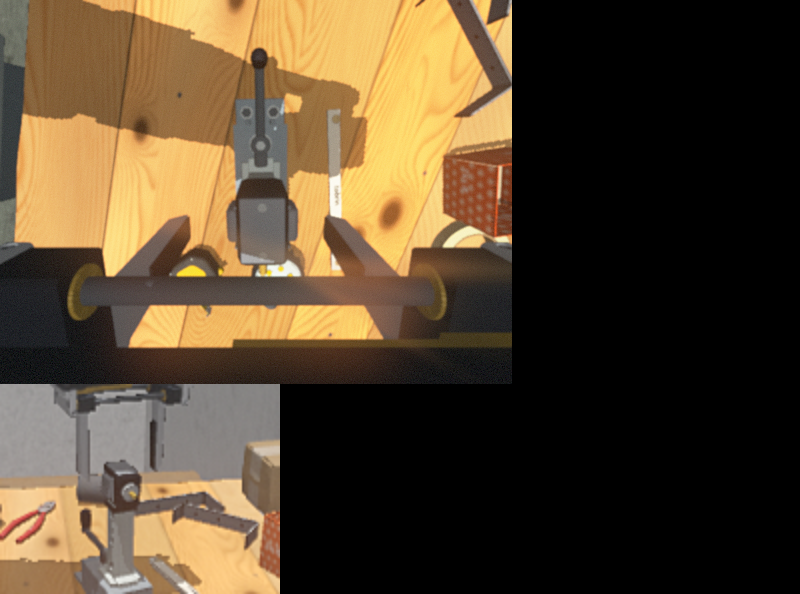

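The wrist view shows the head centred near column 262 and row 231, with tabs at columns 227–298, while the arm was still settling. The fingers straddle it well.

Emit:
jog_arm --pt "0 0.012 0 0 0 0 0" --pt "0 0.012 0 0 0 0 0" --pt "0 0.012 0 0 0 0 0"

```text
clock: 7.92
eef_pos: [544.7, 65.8, 236.0]
eef_rot: [3.14, 0.0, 1.828]
wrist_force: [-0.1, 0.7, 0.2]
finger_gap: 94.1
finger_force: 0.0
```

Emit:
jog_arm --pt "0.01 0.002 -0.16 0 0 0 0" --pt "0.01 0.002 -0.325 0 0 0 0" --pt "0.01 0.002 -0.325 0 0 0 0.2" --pt "0.01 0.002 -0.325 0 0 0 0.3" --pt "0.01 0.002 -0.325 0 0 0 0.3"

```text
clock: 8.33
eef_pos: [546.1, 65.8, 197.5]
eef_rot: [3.14, 0.0, 1.828]
wrist_force: [0.6, -0.4, -0.0]
finger_gap: 77.3
finger_force: 0.0
```

Emit:
jog_arm --pt "0 0 0 0 0 0 0.6" --pt "0 0 0 0 0 0 0.6" --pt "0 0 0 0 0 0 0.6" --pt "0 0 0 0 0 0 0.6" --grip_force 5

```text
clock: 8.67
eef_pos: [545.7, 65.7, 196.5]
eef_rot: [3.141, 0.0, 1.828]
wrist_force: [-0.1, 0.3, -0.1]
finger_gap: 50.7
finger_force: 0.0
```

Emit:
jog_arm --pt "0 0 0 0 0 0 1" --pt "0 0 0 0 0 0 1" --pt "0 0 0 0 0 0 1"

```text
clock: 8.92
eef_pos: [545.7, 65.7, 196.5]
eef_rot: [3.141, 0.0, 1.828]
wrist_force: [-1.2, 0.8, 5.6]
finger_gap: 49.7
finger_force: 5.0
```

Emit:
jog_arm --pt "0 0 0 0 0 0 1" --pt "0 0 0 0 0 0 1" --pt "0 0 0 0 0 0 1" --pt "0 0 0 0 0 0 1" --grip_force 30

```text
clock: 9.25
eef_pos: [545.8, 65.8, 196.5]
eef_rot: [3.141, 0.0, 1.828]
wrist_force: [-1.6, 0.1, 6.2]
finger_gap: 38.0
finger_force: 29.9
```

Emit:
jog_arm --pt "0 0 0.03 0 0 0 1" --pt "0 0 0.08 0 0 0 1" --pt "0 0 0.13 0 0 0 1" --pt "0 0 0.18 0 0 0 1" --pt "0 0 0.23 0 0 0 1" --pt "0 0 0.28 0 0 0 1" --pt "0 0 0.33 0 0 0 1" --pt "0 0 0.33 0 0 0 1"

```text
clock: 9.92
eef_pos: [546.0, 65.7, 237.1]
eef_rot: [3.14, 0.0, 1.828]
wrist_force: [0.3, 0.3, -5.1]
finger_gap: 38.3
finger_force: 29.9
```

Emit:
jog_arm --pt "0 0 0.05 0 0 0 1" --pt "0 0 0.1 0 0 0 1" --pt "0 0 0.15 0 0 0 1" --pt "0 0 0.2 0 0 0 1" --pt "0 0 0.25 0 0 0 1" --pt "0 0 0.3 0 0 0 1" --pt "0 0 0.33 0 0 0 1" --pt "0 0 0.33 0 0 0 1"

```text
clock: 10.58
eef_pos: [545.8, 65.8, 276.3]
eef_rot: [3.14, 0.0, 1.828]
wrist_force: [-0.4, -0.3, -6.3]
finger_gap: 38.0
finger_force: 29.9
```

Emit:
jog_arm --pt "0 0 0 0 0 0 1" --pt "0 0 0 0 0 0 1"

```text
clock: 10.75
eef_pos: [545.9, 65.7, 275.8]
eef_rot: [3.14, 0.0, 1.828]
wrist_force: [0.1, 0.1, 1.5]
finger_gap: 38.0
finger_force: 29.9
```

Emit:
jog_arm --pt "0 0 0 0 0 0 1" --pt "0 0 0 0 0 0 1" --pt "0 0 0 0 0 0 1" --pt "0 0 0 0 0 0 1" --pt "0 0 0 0 0 0 1" --grip_force 5

```text
clock: 11.17
eef_pos: [545.8, 65.8, 275.5]
eef_rot: [3.141, 0.0, 1.828]
wrist_force: [0.6, 0.3, 2.3]
finger_gap: 50.1
finger_force: 5.0
```

```bash
python3 - <<'E'
from h import *
import cv2
s=manip.read_state();print(s["eef_pos"],s["finger_gap"],s["finger_force"],s["wrist_force"])
b=manip.camera("side")["frame"][120:265,170:350];t=manip.camera("top")["frame"][140:240,200:340]
o=np.zeros((580,800,3),np.uint8);o[:580,:720]=cv2.resize(b,(720,580),interpolation=cv2.INTER_CUBIC)
cv2.imwrite("pics/f.png",o[:,:,::-1])
E
```

```text
[545.78061154  65.76334656 275.547785  ] 50.09502423378383 4.988505095243454 [0.55897868 0.25480752 2.29013964]
```

View pics/f.png

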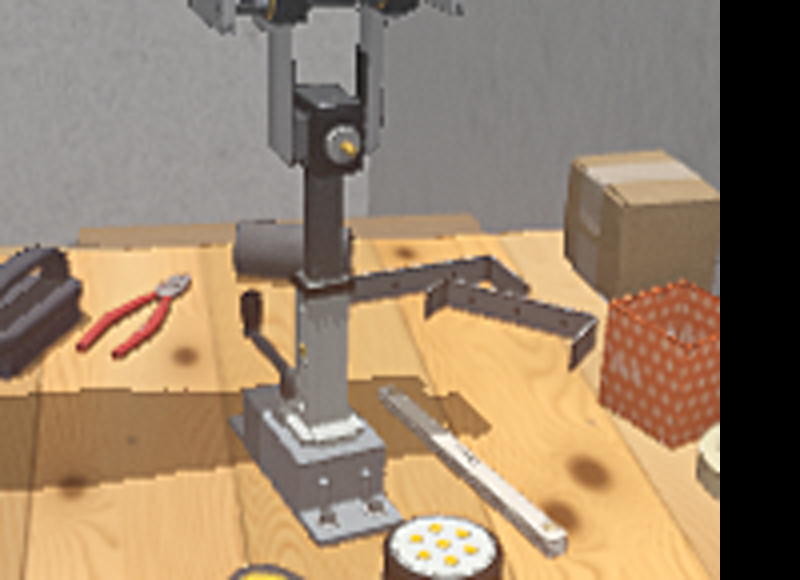

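The finger gap is back to 50.1 mm, so both tabs are out. The picture shows the head raised at about (335,130), the flange seated near (320,430) and the lever along the block.

```bash
python3 -c "
from cell import manip
print(manip.sign_off())"
```

```text
the job is handed in; nothing more can be done
None
```

The clamp lever is shut against its end stop and the head is up about 79–80 mm at the second stop. Both tabs have sprung out (finger gap back to 50 mm), and the head is held at 5 N, below the 12 N that presses the tabs. The job was handed in at about 11 s; I did not tug the head to test the lock.

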